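# Seat the long inspection lens in its V-block and hold it for strapping

## Robot

A 6-joint arm with a two-finger parallel gripper is mounted at the origin on the work surface. World frame = base frame: x ahead of the robot, y to its left, z up, the work surface at z = 0. Lengths are in mm, angles in rad, forces in N, time in s.
With the tool pointing down it reaches from about 275 to 750 mm from the base axis. Payload 10.2 kg.
Tool frame: the origin (TCP) lies midway between the tips of the shut fingers; the grasp point (between the pads) lies 19 mm behind it (ctrl.tcp_to_grasp is the z of the grasp point in the tool frame, in mm); z points along the fingers, y is the direction in which the jaws open and shut (so a half turn about z gives the same grasp; the last joint's range is limited). The gripper opens to 85 mm and grips with 20 to 120 N. Pads are 22 mm wide; open, the fingers measure 114 mm over their backs; the gripper's body (76 mm by 85 mm) begins 54 mm behind the grasp point. The pads swing forward as they close: fully open they stand 13 mm farther back than shut.
Start: joints at [0.982, 0.313, 1.498, -0, 1.331, -0.223], TCP at [187.804, 490.266, 231.294] pointing down, gripper open.
Joint ranges: [-2.94, 2.94], [-0.97, 2.17], [0.19, 2.56], [-1.23, 4.37], [0.02, 3.11], [-2.88, 2.88]. Speed limits (rad/s): [2.39, 2.39, 3.01, 3.14, 3.14, 3.14].

## Interface

Orientations are given as a unit quaternion [w, x, y, z].
In Python, from rig import sensors, capture, order, ctrl gives the robot as it stands. The module is installed in compiled form; this text tells all that it offers.
- The arm moves only by the tool play_rows, never from a script. Its argument "deltas" is a list of rows, each a list of 7 numbers: the shift along the world's x, y, z in units of 40 mm (1.0 is 40 mm), then the turn, a rotation vector about the world's x, y, z in units of 6 degrees (1.0 is 6 degrees), then the opening, from -1 (shut) to 1 (fully open). A call has 1 to 8 rows; each row shifts and turns the commanded pose from where the row before left it; what a row does not reach is not made up. A row lasts 1/12 s, in which the tool goes at most 41.7 mm and 7.16 degrees, less where a joint would pass 70% of its speed; a pose out of reach is approached as far as the arm can. A call is refused whole if a number of a shift passes 1 or a number of a turn 1, either way. A call with a gripper value outside its range is refused whole. The fingers move at their own pace and stop on an object; "squeeze" is the grip in N (left out, the last holds). Time passes only in rows, so rows that do not move let the fingers close. It gives the time, the measured TCP pose, the force and the opening at its end, in the units of the state.
- sensors.sense(): the state, without advancing time (a new reading comes with each control period).
- capture(name): name is "side" or "top"; returns a dict with "pixels" (400x640x3 uint8, red, green, blue), "z_map" (400x640 float32, mm along the optical axis (not along the pixel's ray), 0 where there is no reading), "fx", "fy", "cx", "cy" (pixels), "k1" (the pictures are not rectified: a ray, as slopes to the right and down, at radius r is drawn at 1 + k1 r^2 times it, then the intrinsics apply), "eye" and "rotation" of the camera in the world. Camera axes: x right, y down, z forward; pixel columns grow to the right and rows downward; lengths in mm; the calibration is good to about 2 mm. A picture is of the moment at which its call begins.
- order.finish_job(): hands the job in, once; it reports no verdict.
The state is a dict: "time_s": time; "joints": joint angles; "dq": joint speeds; "tau": joint torques, N m; "eef_pos": TCP position; "ee_rot": TCP orientation; "force": force on the tool from outside, world axes, zero at the start; "wrist_torque": the same for the moment, N m; "grip_width": opening from 0.0 (shut) to 1.0 (fully open).
Only numpy, scipy, OpenCV 4.12 (cv2) and the standard library are available. Lean on these libraries where they do the work, as an engineer would, in place of code of your own. Each camera call takes 0.05 s, during which the arm holds its last target. There are 200 camera calls.

## Task

Pull the long lens up out of the lens rack and press it sideways, upright, into the V-block of the camera mount, so that its thick barrel spans the whole height of the V and bears on both flanks. Finish while holding it there, still gripped and pressed firmly (but not rammed) against both flanks, so that a colleague can screw on the strap; leave everything else on the bench as it is.

Things in the scene. Friction and masses are not known exactly. Their poses are not given: they have to be found in the camera images.
- lens_center (a point): centre (half-way up, on the axis) of the long lens, the tallest thing in the rack: a black cylinder standing upright, 168 mm tall, about 0.3 kg. From the bottom: thick barrel 40 mm in diameter, 110 mm long; slimmer tail 32 mm in diameter, 50 mm long; bright thread ring 25 mm in diameter, 8 mm long. The point lies 84 mm above its lower end, so the barrel runs from 84 mm below it to 26 mm above it and the tail from 26 to 76 mm above it. z along its axis, up.
- short_center (a point): centre of a short lens, a bystander in the rack: barrel 40 mm in diameter and 70 mm long, with a 32 mm tail 20 mm long and a thread ring; 96 mm tall in all. z up.
- spacer_center (a point): centre of a plain black spacer tube, a bystander in the rack: 40 mm in diameter, 75 mm tall. z up.
- rack: fixed white plastic block with three round upright sockets in a row, 75 x 225 x 60 mm (x, y, z); origin at the centre of its underside. The sockets lie at y = -75, 0 and +75 mm in its frame, 43 mm wide and 50 mm deep (floor 10 mm above the bench); which socket holds which item varies.
- mount: fixed camera mount: aluminium base plate 165 x 120 x 12 mm, with a 40 x 40 mm post 149 mm high behind the V-block (post from x = 22 to 62 mm). Origin at bench level, under the apex line of the V; its +x axis points into the V (the direction to press in), z up. A 3 mm white tile lies on the plate below the lens's place.
- v_seat (a point): point on the axis that the 40 mm barrel has when it is seated, at mid-height of the V-block: 115 mm above the bench and 28.3 mm in front of the apex, same axes as the mount (+x points into the V). The V-block is aluminium, reaches 30 mm above and below this point (85 to 145 mm above the bench), is 84 mm wide (y), and its upright 90-degree V opens to -x; its front face is 1.4 mm behind this point. The block and post are rigid.
- flank_a: the half of the V-block on the mount's +y side, with one flat flank at 45 degrees; origin and axes as the mount's.
- flank_b: the half of the V-block on the mount's -y side, with the other flank; origin and axes as the mount's.
- strap: bystander: loose aluminium clamp strap with two screws, 26 x 94 x 20 mm, lying flat; origin at the centre of its underside.
- driver: bystander: screwdriver lying on the bench, 170 mm long, along its x axis.
- label_roll: bystander: roll of blank labels lying flat, 104 mm in diameter, 60 mm high; origin at the centre of its underside.
- carton: bystander: closed carton, 120 x 100 x 80 mm; origin at the centre of its underside.
- cleaner: bystander: white plastic bottle, 50 mm in diameter, 140 mm tall; origin at the centre of its underside.
Things that resemble listed ones, but are neither listed nor needed, are in the scene too. Leave any red look-alike of the part that bears lens_center alone.

How it is judged (in metres and radians):
On the way:
1. the long lens is pulled up out of the rack, clear of its socket (z of lens_center in the frame of rack above 0.146 m), for 0.1 s.
At the end, for the whole second after the job is handed in: The robot still grips the long lens, motionless and upright within 4 degrees (thread ring up), pressed on each flank with over 1.5 N, its centre within 6 mm of the V's seat axis in plan and 2 to 56 mm above the V's mid-height (the barrel spans the V to within 2 mm, clear of the base) (contact force between lens and flank_a above 1.5 N and contact force between lens and flank_b above 1.5 N and contact force between the fingers and lens above 2 N and angle between lens_center's own z axis and vertical below 0.07 rad and horizontal distance between lens_center and v_seat below 0.006 m and z of lens_center in the frame of v_seat between 0.002 and 0.056 m and linear speed of lens below 0.02 m/s); the arm keeps its last pose, push and grip.
It fails at once if the lens is rammed into the mount (over 60 N) (contact force between lens and mount above 60 N).
It fails at once if the short lens or the spacer is pulled up or tipped (distance of any of short_center, spacer_center from where it was at the start of the episode above 0.02 m).
It fails at once if another thing on the bench is pushed more than 30 mm (distance of any of strap, driver, label_roll, carton, cleaner from where it was at the start of the episode above 0.03 m).
It also fails if it takes over 43 s, if anything falls off the work surface, if the arm or the gripper's body presses on something with over 40 N, if the wrist force passes 120 N, or if a joint passes its speed limit or range.

## Working session

There is one attempt and no reset: what is moved stays moved. The work goes in short steps, Python scripts to look and compute and a tool call to move; the robot and the scene stay as the last step left them, time stands still between calls to the robot, and variables do not carry over. Pictures are saved under pics/ and viewed, about 8 in all and at most 12, crops included, and the job is handed in when it is done.

Besides the shell and the picture viewer there is one more tool, called after "Request:" by a JSON object that holds its "fn" and its "kwargs". play_rows: Moves the arm, as the interface text tells. Its arguments: {"type":"object","properties":{"deltas":{"type":"array","items":{"type":"array","items":{"type":"number"}}},"squeeze":{"type":"number"}},"required":["deltas"]}

```bash
mkdir -p pics; cat > h.py <<'E'
import numpy as np, cv2
from rig import sensors, capture, order, ctrl
def world(c,u,v,z=None):
    u=np.asarray(u,float);v=np.asarray(v,float)
    K=np.array([[c['fx'],0,c['cx']],[0,c['fy'],c['cy']],[0,0,1]])
    p=cv2.undistortPoints(np.stack([u,v],-1).reshape(-1,1,2),K,np.array([c['k1'],0,0,0.])).reshape(-1,2)
    d=c['z_map'][v.astype(int),u.astype(int)].ravel()
    ray=np.c_[p,np.ones(len(p))]
    R=np.array(c['rotation'])
    if R.size==4:
        from scipy.spatial.transform import Rotation as Ro
        q=R.ravel();R=Ro.from_quat([q[1],q[2],q[3],q[0]]).as_matrix()
    rw=ray@R.T
    e=np.array(c['eye'])
    if z is not None: return e+rw*((z-e[2])/rw[:,2])[:,None]
    return e+rw*d[:,None]
def cloud(c):
    vv,uu=np.mgrid[0:400,0:640]
    w=world(c,uu.ravel(),vv.ravel()).reshape(400,640,3)
    w[c['z_map']<=0]=np.nan
    return w
def save(n,im): cv2.imwrite('pics/'+n,im[...,::-1])
E
python3 - <<'E'
from h import *
for n in('top','side'):
    c=capture(n); save(n+'1.png',c['pixels']); print(n,c['eye'],c['rotation'],c['fx'],c['k1'])
    np.save(n+'cloud.npy',cloud(c))
print(sensors.sense(),ctrl.tcp_to_grasp)
E
```

```text
top [ 518.27661485   84.2223838  1568.69115902] [ 0.01646549 -0.69814217  0.71567746 -0.01149614] 502.57868056689193 -0.07821978724871805
side [ 144.8049997  -683.17780658  639.94644393] [-0.47111739  0.84078727 -0.22945901  0.13591808] 397.3368332556958 -0.047096775838771386
{'time_s': 0.1, 'joints': array([ 9.81604939e-01,  3.13358721e-01,  1.49834650e+00, -9.99824328e-06,
        1.33098939e+00, -2.23384651e-01]), 'dq': array([-0.00033468, -0.00050362, -0.00231773, -0.00018014,  0.00023469,
        0.00037381]), 'tau': array([ 1.65368925e-03, -4.12900579e+01, -2.60141015e+01, -1.89347124e-04,
        3.04468354e-03,  5.98760380e-05]), 'eef_pos': array([187.67295765, 490.07093491, 230.81587629]), 'ee_rot': array([-2.13287528e-04,  1.81884078e-01,  9.83319825e-01, -5.08043868e-04]), 'force': array([-0.20959336,  0.28199351,  0.55921565]), 'wrist_torque': array([ 0.02314655,  0.03367955, -0.05337523]), 'grip_width': 0.9974451800150501} -18.700000000000003
```

View pics/top1.png

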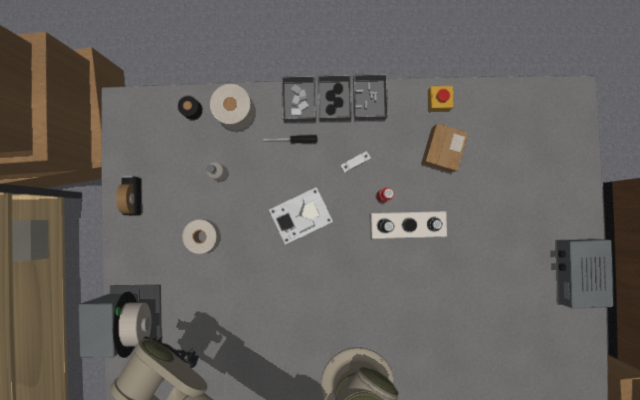

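View pics/side1.png

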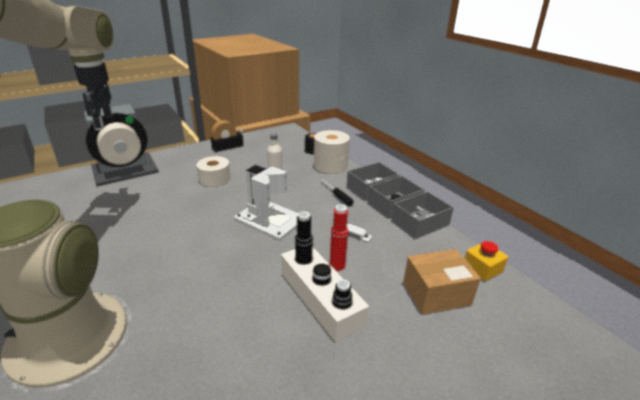

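Top view: the rack is at px (409,225), and the tall black lens is at its left (+y) end, px (387,226). In the side view the lens is at (304,235). A red look-alike stands on the bench at top (386,195), side (340,238). The mount is at top (301,215) with the V opening right and slightly up. The candidates for the long lens are black-tall in the rack and red-tall on the bench. The black one in the rack fits the description. I'll confirm it in a crop.

```bash
python3 - <<'E'
from h import *
a=cv2.imread('pics/top1.png')[160:270,260:460]; cv2.imwrite('pics/crop1.png',cv2.resize(a,None,fx=4,fy=4,interpolation=cv2.INTER_CUBIC))
b=cv2.imread('pics/side1.png')[150:340,225:385]; cv2.imwrite('pics/crop2.png',cv2.resize(b,None,fx=3,fy=3,interpolation=cv2.INTER_CUBIC))
w=np.load('topcloud.npy');s=np.load('sidecloud.npy')
z=w[...,2]
for nm,(u0,u1,v0,v1) in dict(lens=(375,400,212,240),mid=(402,420,214,238),right=(425,445,214,238),red=(374,400,183,206)).items():
    r=w[v0:v1,u0:u1].reshape(-1,3); print(nm,np.nanmax(r[:,2]))
    for lo,hi in((80,100),(100,125),(125,165),(165,175),(175,200)):
        m=(r[:,2]>lo)&(r[:,2]<hi)
        if m.sum()>3: print(lo,hi,m.sum(),r[m].mean(0).round(1),r[m].min(0).round(),r[m].max(0).round())
# rack & plate rects
def rect(lo,hi,u0,u1,v0,v1,src=w):
    r=src[v0:v1,u0:u1].reshape(-1,3); r=r[(r[:,2]>lo)&(r[:,2]<hi)]
    print(lo,hi,len(r),cv2.minAreaRect(r[:,:2].astype(np.float32)),r[:,2].mean()); return r
rect(52,68,360,460,205,245)
rect(6,20,262,340,180,250)
rect(142,155,262,340,180,250)
rect(138,149,262,340,180,250)
rect(149,168,262,340,180,250)
np.set_printoptions(linewidth=250)
print(z[190:240:2,268:334:3].round().astype(int))
E
```

```text
lens 184.31118015677998
80 100 11 [490.5 -71.7  88.7] [475. -80.  81.] [508. -69.  98.]
100 125 37 [491.4 -78.2 118.7] [ 470. -101.  109.] [508. -69. 125.]
125 165 23 [490.1 -76.  144.1] [470. -88. 125.] [505. -71. 165.]
165 175 51 [490.1 -88.  171.3] [ 474. -103.  166.] [505. -74. 175.]
175 200 51 [489.7 -87.8 179.2] [477. -99. 175.] [500. -76. 184.]
mid 94.44276682489226
80 100 146 [ 490.  -163.3   86.4] [ 470. -182.   81.] [ 509. -144.   94.]
right 112.14404628768375
80 100 42 [ 488.8 -233.1   89.1] [ 471. -253.   80.] [ 510. -221.  100.]
100 125 81 [ 489.8 -237.9  105.3] [ 474. -253.  100.] [ 504. -223.  112.]
red 174.97147970254787
80 100 8 [576.3 -75.9  88.4] [563. -86.  81.] [594. -72.  96.]
100 125 48 [579.4 -82.7 110.5] [ 562. -103.  101.] [601. -72. 124.]
125 165 57 [579.8 -88.4 155.9] [ 567. -107.  126.] [597. -75. 165.]
165 175 57 [582.3 -91.1 169.3] [ 572. -102.  165.] [595. -79. 175.]
52 68 1354 ((489.85528564453125, -164.0862274169922), (227.497314453125, 75.4492416381836), 89.80636596679688) 60.64801579595291
6 20 1451 ((527.5584716796875, 162.60585021972656), (239.97
[... 11503 characters left out ...]
 7                    4                    4                    1                   -1                    3                    0                    4                    2]
 [                   8                   -1                   -4                    4                    2                   10                   20                   15                   13                   17                    4
                     1                    4                   -5                    5                   -1                    0                    3                    3                    3                    4                    1]]<stdin>:21: RuntimeWarning: invalid value encountered in cast
```

View pics/crop1.png

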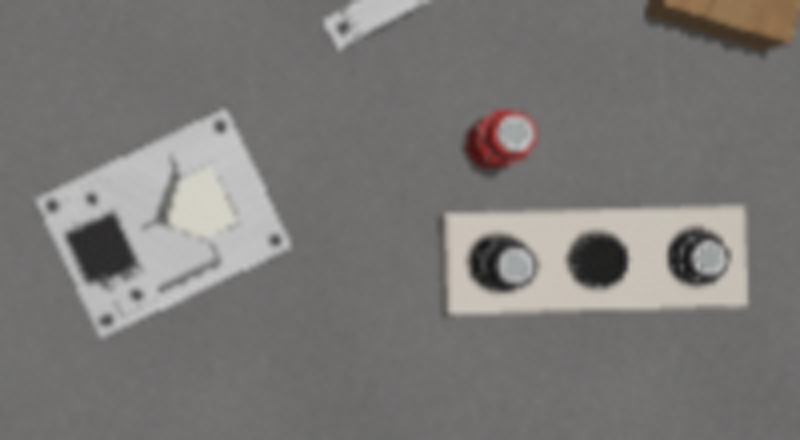

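View pics/crop2.png

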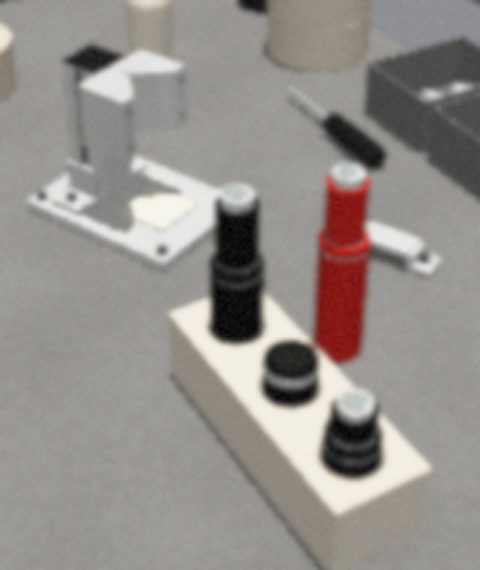

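The crops confirm it: the tall black lens sits in the +y socket (crop1 at (505,263)). The middle item is the spacer, the right one is the short lens, and the red look-alike stands apart. Crop1 also shows the post top in black at (100,247), and the V opening towards the cream tile at (205,205). Next I'll fit the mount pose.

```bash
cat > fit.py <<'E'
from h import *
from scipy.optimize import differential_evolution
def sdf_in(q):
    x,y=q[:,0],q[:,1]
    blk=(x>-26.9)&(x<22)&(abs(y)<42)&(abs(y)>-x); post=(x>=20)&(x<62)&(abs(y)<20)
    return blk|post
C=[np.load('topcloud.npy')]
def pts(w,lo,hi):
    r=w.reshape(-1,3); return r[(r[:,2]>lo)&(r[:,2]<hi)&(r[:,0]>420)&(r[:,0]<640)&(r[:,1]>50)&(r[:,1]<290)]
w=C[0]; top=pts(w,130,165)[:,:2]; low=pts(w,5,28)[:,:2]
g=np.stack(np.meshgrid(np.arange(-60,80,2.),np.arange(-60,60,2.)),-1).reshape(-1,2); gi=g[sdf_in(g)]
from scipy.spatial import cKDTree
T=cKDTree(gi)
def cost(p,det=False):
    c,s=np.cos(p[2]),np.sin(p[2]); R=np.array([[c,-s],[s,c]])
    qt=(top-p[:2])@R; ql=(low-p[:2])@R
    d=np.minimum(T.query(qt)[0],8); out=np.maximum(d-1.4,0).sum()
    cov=np.minimum(cKDTree(qt).query(gi)[0],8); o2=np.maximum(cov-2.0,0).sum()*len(top)/len(gi)
    inn=sdf_in(ql).sum()*2.
    return out+o2+inn
r=differential_evolution(cost,[(460,580),(100,220),(1.6,2.4)],seed=1,popsize=20,maxiter=80)
print(r.x,np.degrees(r.x[2]),r.fun,len(top))
p=r.x;u=np.array([np.cos(p[2]),np.sin(p[2])]);print('seat',p[:2]-28.3*u)
# plate check
print(cv2.minAreaRect(np.float32([q for q in pts(w,7,25)[:,:2] if np.linalg.norm(q-p[:2])<105])))
s=np.load('sidecloud.npy'); m=pts(s,141,149)[:,:2];print('side block top',len(m),m.mean(0)if len(m) else'')
E
python3 fit.py
```

```text
[525.93897798 163.5229688    1.99072693] 114.0602510380642 64.4934902312135 642
seat [537.47680544 137.68175099]
((525.197998046875, 163.322265625), (194.3999786376953, 195.46209716796875), 17.2686767578125)
side block top 387 [520.79991601 169.01646619]
```

Request:
{"fn": "play_rows", "kwargs": {"deltas": [[0.4,-0.8,0,0,0,-0.94,1],[0.4,-0.8,0,0,0,-0.94,1],[0.4,-0.8,0,0,0,-0.94,1],[0.4,-0.8,0,0,0,-0.94,1],[0.4,-0.8,0,0,0,-0.94,1],[0.4,-0.8,0,0,0,-0.94,1],[0.4,-0.8,0,0,0,-0.94,1],[0.4,-0.8,0,0,0,-0.94,1]], "squeeze": 60}}

```text
time_s: 0.77
eef_pos: [316.0, 232.6, 231.2]
ee_rot: [-0.0, 0.547, 0.837, -0.0]
force: [1.8, -0.8, -0.8]
grip_width: 0.999
```

Request:
{"fn": "play_rows", "kwargs": {"deltas": [[0.4,-0.8,0,0,0,0,1],[0.4,-0.8,0,0,0,0,1],[0.4,-0.8,0,0,0,0,1],[0.4,-0.8,0,0,0,0,1],[0.4,-0.8,0,0,0,0,1],[0.4,-0.8,0,0,0,0,1],[0.4,-0.8,0,0,0,0,1],[0,0,0,0,0,0,1]]}}

```text
time_s: 1.43
eef_pos: [429.6, 5.9, 230.9]
ee_rot: [0.0, 0.547, 0.837, -0.0]
force: [0.4, 1.0, -0.6]
grip_width: 1.001
```

Request:
{"fn": "play_rows", "kwargs": {"deltas": [[0.5,-0.79,0,0,0,0,1],[0.5,-0.79,0,0,0,0,1],[0.5,-0.78,0,0,0,0,1],[0,0,0,0,0,0,1],[0,0,0,0,0,0,1]]}}

```text
time_s: 1.85
eef_pos: [487.9, -85.0, 230.5]
ee_rot: [-0.001, 0.546, 0.838, -0.0]
force: [0.1, 0.0, 0.1]
grip_width: 0.998
```

```bash
python3 - <<'E'
from h import *
c=capture('side'); a=c['pixels'][100:300,210:410]; save('s2.png',cv2.resize(a,None,fx=3,fy=3,interpolation=cv2.INTER_CUBIC))
w=cloud(c); r=w[180:270,280:325].reshape(-1,3)
# lens side points: near surface; fit circle to tail/barrel
from scipy.optimize import least_squares
for lo,hi,R in((75,112,20),(126,165,16)):
    q=r[(r[:,2]>lo)&(r[:,2]<hi)&(np.hypot(r[:,0]-490,r[:,1]+88)<30)]
    f=least_squares(lambda p:np.hypot(q[:,0]-p[0],q[:,1]-p[1])-R,[490,-88],loss='soft_l1');print(lo,len(q),f.x)
print(sensors.sense()['eef_pos'])
E
```

```text
75 235 [491.89089155 -89.67998925]
126 222 [491.80429687 -89.57305875]
[487.47753086 -83.95704977 230.73024996]
```

View pics/s2.png

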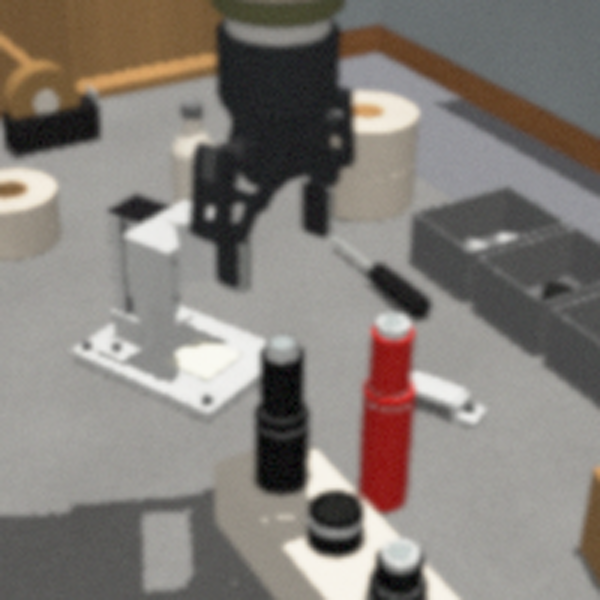

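The gripper (crop ~(270,250)) stands over the lens (ring at (283,345)). The side cloud gives the lens axis as (491.8,-89.6) and the top view gave (490,-88). I'll use (491,-89).

Request:
{"fn": "play_rows", "kwargs": {"deltas": [[0.08,-0.12,-0.2,0,0,0,1],[0,0,-0.7,0,0,0,1],[0,0,-0.8,0,0,0,1],[0,0,-0.8,0,0,0,1],[0,0,0,0,0,0,1],[0,0,0,0,0,0,1]]}}

```text
time_s: 2.4
eef_pos: [490.4, -88.1, 131.0]
ee_rot: [-0.001, 0.545, 0.839, -0.0]
force: [0.7, -0.5, 0.2]
grip_width: 0.999
```

Request:
{"fn": "play_rows", "kwargs": {"deltas": [[0,0,0,0,0,0,-1],[0,0,0,0,0,0,-1],[0,0,0,0,0,0,-1],[0,0,0,0,0,0,-1],[0,0,0,0,0,0,-1],[0,0,0,0,0,0,-1],[0,0,0,0,0,0,-1],[0,0,0,0,0,0,-1]]}}

```text
time_s: 3.07
eef_pos: [491.4, -89.2, 132.4]
ee_rot: [0.001, 0.545, 0.838, 0.0]
force: [-1.1, -0.6, 5.6]
grip_width: 0.364
```

Request:
{"fn": "play_rows", "kwargs": {"deltas": [[0,0,0.3,0,0,0,-1],[0,0,0.4,0,0,0,-1],[0,0,0.4,0,0,0,-1],[0,0,0.4,0,0,0,-1],[0,0,0.3,0,0,0,-1],[0,0,0,0,0,0,-1],[0,0,0,0,0,0,-1],[0,0,0,0,0,0,-1]]}}

```text
time_s: 3.73
eef_pos: [490.5, -88.7, 202.2]
ee_rot: [-0.001, 0.545, 0.838, -0.0]
force: [-0.2, -0.1, -3.3]
grip_width: 0.364
```

```bash
cat > lens.py <<'E'
from h import *
from scipy.optimize import least_squares
def lens(tag=None,box=None):
    c=capture('side'); w=cloud(c); s=sensors.sense(); t=s['eef_pos']
    px=c['pixels'].astype(int); dark=(px.max(2)<70)
    r=w[dark&np.isfinite(w[...,0])]; r=r[(np.hypot(r[:,0]-t[0],r[:,1]-t[1])<32)]
    zb=t[2]-12
    q=r[(r[:,2]<zb-5)&(r[:,2]>zb-105)]
    # tilted axis: x=x0+a(z-zm)
    f=least_squares(lambda p:np.hypot(q[:,0]-p[0]-p[2]*(q[:,2]-zb+50),q[:,1]-p[1]-p[3]*(q[:,2]-zb+50))-20,[t[0],t[1],0,0],loss='soft_l1')
    print('tcp',t.round(1),'F',s['force'].round(1),'w',round(s['grip_width'],3),'t',s['time_s'])
    print('lens n',len(q),'axis at z',round(zb-50,1),f.x[:2].round(1),'tilt',f.x[2:].round(3),'zmin',np.percentile(q[:,2],1).round(1))
    if tag:
        x0,x1,y0,y1=box; save(tag,cv2.resize(c['pixels'][y0:y1,x0:x1],None,fx=3,fy=3,interpolation=cv2.INTER_CUBIC))
if __name__=='__main__':
    import sys; a=sys.argv
    lens(*( (a[1],tuple(map(int,a[2].split(',')))) if len(a)>2 else ()))
E
python3 lens.py s3.png 230,390,120,300
```

```text
tcp [490.5 -88.7 202.2] F [ 0.4  0.3 -3. ] w 0.362 t 3.7833
lens n 634 axis at z 140.2 [491.3 -88.9] tilt [0.006 0.002] zmin 86.3
```

View pics/s3.png

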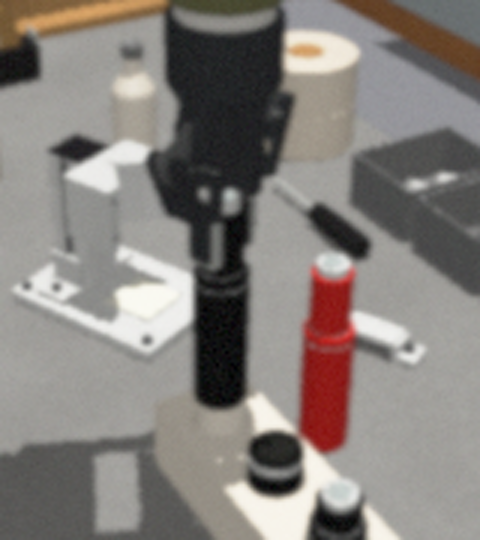

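Crop s3 shows the lens gripped by its tail, upright, with its bottom (220,400) clear of the rack and the neighbours unmoved. Next is the pre-seat point, about 60 mm in front of the seat.

Request:
{"fn": "play_rows", "kwargs": {"deltas": [[0.2,0.45,0,0,0,0,-1],[0.32,0.77,0,0,0,0,-1],[0.32,0.77,0,0,0,0,-1],[0.32,0.77,0,0,0,0,-1],[0.32,0.77,0,0,0,0,-1],[0.2,0.5,0,0,0,0,-1],[0.1,0.25,0,0,0,0,-1],[0,0,0,0,0,0,-1]]}}

```text
time_s: 4.45
eef_pos: [562.2, 84.0, 202.1]
ee_rot: [-0.001, 0.544, 0.839, -0.0]
force: [0.6, -0.0, -3.3]
grip_width: 0.361
```

Request:
{"fn": "play_rows", "kwargs": {"deltas": [[0,0,-0.3,0,0,0,-1],[0,0,-0.4,0,0,0,-1],[0,0,-0.3,0,0,0,-1],[0,0,0,0,0,0,-1],[0,0,0,0,0,0,-1],[0,0,0,0,0,0,-1]]}}

```text
time_s: 4.95
eef_pos: [562.5, 81.6, 164.0]
ee_rot: [0.0, 0.546, 0.838, 0.0]
force: [0.2, -0.2, -2.7]
grip_width: 0.358
```

```bash
python3 lens.py; python3 - <<'E'
from h import *
c=capture('top'); save('t2.png',cv2.resize(c['pixels'][170:260,250:360],None,fx=6,fy=6,interpolation=cv2.INTER_CUBIC))
E
```

```text
tcp [562.5  81.8 164.2] F [-0.   0.3 -3.5] w 0.361 t 5.0
lens n 455 axis at z 102.2 [563.7  81. ] tilt [0.005 0.003] zmin 49.2
```

View pics/t2.png

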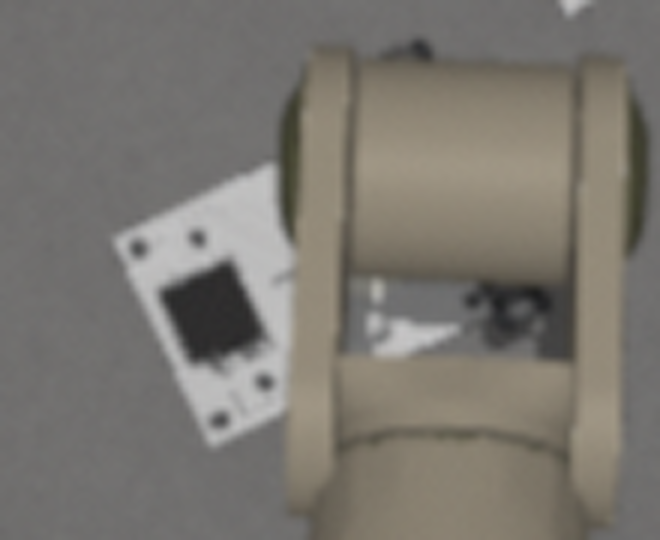

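The top view is mostly hidden by the arm. It does show the mount unmoved, with the post at (213,312). The remaining travel from lens to seat is about (-25.5,+56) mm. I'll advance 50 mm first, then creep in on force.

Request:
{"fn": "play_rows", "kwargs": {"deltas": [[-0.1,0.22,0,0,0,0,-1],[-0.15,0.34,0,0,0,0,-1],[-0.15,0.34,0,0,0,0,-1],[-0.1,0.22,0,0,0,0,-1],[0,0,0,0,0,0,-1],[0,0,0,0,0,0,-1],[0,0,0,0,0,0,-1]]}}

```text
time_s: 5.63
eef_pos: [542.3, 127.0, 163.4]
ee_rot: [0.0, 0.545, 0.838, -0.0]
force: [-0.1, 0.2, -3.1]
grip_width: 0.357
```

```bash
python3 lens.py s4.png 190,370,110,270
```

```text
tcp [542.4 126.8 163.3] F [ 0.1 -0.4 -3.5] w 0.361 t 5.6833
lens n 426 axis at z 101.3 [543.6 126.7] tilt [ 0.009 -0.004] zmin 47.5
```

View pics/s4.png

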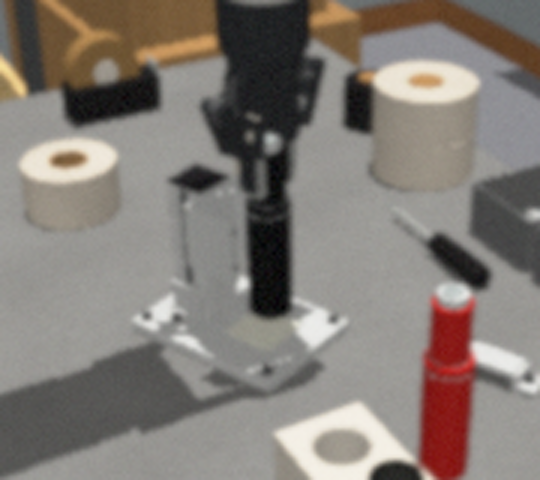

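The lens (crop (270,260)) is entering the V over the tile, upright. About 11 mm remain, so I'm creeping now.

Request:
{"fn": "play_rows", "kwargs": {"deltas": [[-0.03,0.07,0,0,0,0,-1],[-0.03,0.07,0,0,0,0,-1],[-0.02,0.05,0,0,0,0,-1],[0,0,0,0,0,0,-1],[0,0,0,0,0,0,-1]]}}

```text
time_s: 6.1
eef_pos: [539.0, 134.7, 163.3]
ee_rot: [0.0, 0.545, 0.838, -0.0]
force: [0.1, 0.6, -3.4]
grip_width: 0.359
```

Request:
{"fn": "play_rows", "kwargs": {"deltas": [[-0.01,0.023,0,0,0,0,-1],[-0.01,0.023,0,0,0,0,-1],[0,0,0,0,0,0,-1],[0,0,0,0,0,0,-1]]}}

```text
time_s: 6.43
eef_pos: [538.4, 136.4, 163.4]
ee_rot: [0.0, 0.545, 0.838, 0.0]
force: [1.9, -1.1, -4.1]
grip_width: 0.363
```

Request:
{"fn": "play_rows", "kwargs": {"deltas": [[-0.01,0.023,0,0,0,0,-1],[0,0,0,0,0,0,-1],[0,0,0,0,0,0,-1],[0,0,0,0,0,0,-1]]}}

```text
time_s: 6.77
eef_pos: [538.3, 136.9, 163.5]
ee_rot: [0.001, 0.545, 0.838, 0.0]
force: [2.8, -3.7, -4.1]
grip_width: 0.362
```

```bash
cat > ff.py <<'E'
from h import *
import sys
s=sensors.sense();F=s['force'];a=1.991
u=np.array([np.cos(a),np.sin(a)]);v=np.array([-u[1],u[0]])
na=(-u-v)/2**.5;nb=(-u+v)/2**.5
print(s['eef_pos'].round(1),F.round(1),s['wrist_torque'].round(2),'fa',F[:2]@na,'fb',F[:2]@nb)
E
python3 ff.py
```

```text
[538.3 136.9 163.5] [ 2.8 -3.7 -4.1] [-0.75 -0.73  0.03] fa 3.9970263056110498 fb 2.4820391147551497
```

Both flanks are touching, at about 4.0 and 2.5 N. I'll press about 2 mm more, shifted slightly toward flank_b.

Request:
{"fn": "play_rows", "kwargs": {"deltas": [[-0.006,0.025,0,0,0,0,-1],[-0.006,0.025,0,0,0,0,-1],[0,0,0,0,0,0,-1],[0,0,0,0,0,0,-1],[0,0,0,0,0,0,-1],[0,0,0,0,0,0,-1]]}}

```text
time_s: 7.27
eef_pos: [538.2, 137.4, 163.6]
ee_rot: [0.002, 0.545, 0.838, -0.001]
force: [5.3, -10.9, -3.0]
grip_width: 0.365
```

```bash
python3 ff.py; python3 lens.py s5.png 190,370,110,270; python3 ff.py
```

```text
[538.2 137.4 163.6] [  5.3 -10.9  -3. ] [-2.22 -0.89 -0.06] fa 8.816497995768824 fb 8.271848204739385
tcp [538.2 137.4 163.6] F [  5.2 -12.6  -3.9] w 0.357 t 7.3167
lens n 447 axis at z 101.6 [539.9 135.9] tilt [-0.001  0.019] zmin 47.7
[538.2 137.4 163.6] [  5.2 -12.6  -3.9] [-2.23 -0.82  0.02] fa 9.37329593317241 fb 9.882678109336108
```

View pics/s5.png

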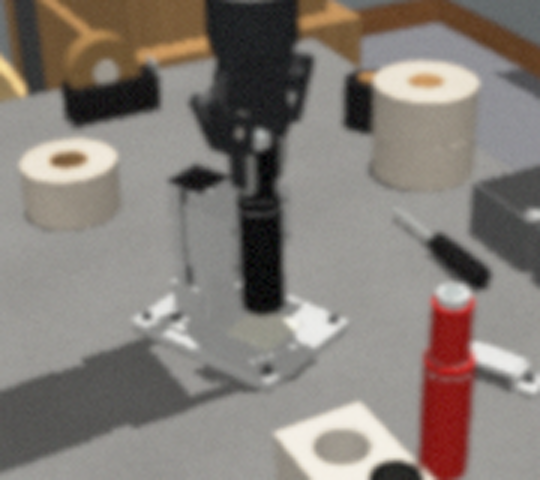

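The lens (crop (263,250)) sits in the V against both flanks, upright and still gripped. I'll hold briefly, check that it's steady, then hand in.

Request:
{"fn": "play_rows", "kwargs": {"deltas": [[0,0,0,0,0,0,-1],[0,0,0,0,0,0,-1],[0,0,0,0,0,0,-1],[0,0,0,0,0,0,-1],[0,0,0,0,0,0,-1],[0,0,0,0,0,0,-1]]}}

```text
time_s: 7.82
eef_pos: [538.2, 137.4, 163.5]
ee_rot: [0.002, 0.545, 0.838, -0.001]
force: [4.2, -11.3, -3.2]
grip_width: 0.362
```

```bash
python3 ff.py; python3 lens.py; python3 -c "
from rig import order; print(order.finish_job())"
```

```text
[538.2 137.4 163.5] [  4.2 -11.3  -3.2] [-2.22 -0.84 -0.04] fa 7.990890205761926 fb 9.004631139410199
tcp [538.2 137.4 163.6] F [  4.1 -12.1  -4. ] w 0.36 t 7.8667
lens n 445 axis at z 101.6 [540.  135.9] tilt [0.001 0.021] zmin 47.9
the job is handed in; nothing more can be done
None
```

I pulled the long black lens out of the rack's +y socket by its tail and pressed it upright into the V of the mount. I handed the job in at about 7.9 s, with the lens still gripped and pressed; no verdict is reported.

- **Press:** the wrist force puts about 8 N on flank_a and 9 N on flank_b, steady over a half-second hold.
- **Upright:** the lens leans about 1.2° by the side camera, against a limit of 4°.
- **Height:** its centre is about 10 mm above the V's mid-height, worked out from the TCP height and not measured directly.
- **Position (disagrees):** the side camera puts the lens axis about 3 mm from my fitted seat, inside the 6 mm limit. The TCP is within 1 mm of it. I put the gap down to calibration and fit error, since both flanks carry load.
- **Other items:** nothing looked moved in the pictures I viewed, but I did not measure the bystanders at the end.

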